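# Show the camera the red seal mark behind a valve with an inspection mirror

### The job

The inspection camera at the back of the bench looks over the valve towards us and cannot see the red witness mark on the valve's plug, which is on our side. Take the inspection mirror by its blue handle, lift it up and off its hook, and hold it in front of the marked side, its middle a little above the valve's top and about 8 cm from the mark, where the camera is in focus, angled so that the camera sees the mark in the middle of the mirror. Finish still holding the mirror steady like that, without knocking the valve, the camera, the amber bottle or the white tin and without dropping the mirror.

Things in the scene. Friction and masses are not known exactly. Their poses are not given: they have to be found in the camera images.
- grip (a point): Centre of the mirror's blue square handle (13 x 13 x 70 mm, ringed, upright, free all round): grasp here. Own axes: z up the handle, glass faces +x. A 20 mm square collar, underside 41 mm below this point, rests on the hook; a 6 mm neck goes on down between the prongs to the head's pivot (along y), 126 mm below this point on the handle's axis. All about 0.1 kg.
- mirror_head (a joint): Bend b of the mirror head on its stiff friction pivot, 0.25 to 0.6 rad, different at each start; it stays as found unless forced (0.12 N m). The glass's outward normal in the handle's axes is (cos b, 0, -sin b): with the handle upright the glass looks b below level, its lower edge swung back to -x.
- glass (a point): Centre of the flat mirror glass, 46 mm wide (own y), 60 mm high (own z), in a black frame 52 x 66 x 6 mm. Own axes turn with the head; the glass faces own +x, its back is black. It lies 42 mm below the pivot along the head (own -z) and 1 mm in front (own +x) of the pivot.
- hook (a point): Seat of the hook, 215 mm above the worktop: midway between two steel prongs (6 mm rods), level with their tops. The prongs point to own -x; 22 mm in front of this point their tips turn up by 12 mm, so lift the mirror 20 to 50 mm (higher, its head meets the prongs from below), then draw it off to -x. The post, 73 mm behind (+x), ends 221 mm above the worktop.
- valve: Aluminium valve fixed to the worktop: body 50 (x) x 64 (y) mm, top 85 mm above the worktop, dark foot 86 x 92 mm; black knob and coloured nuts on its -x side, towards the camera; steel hex plug with the red mark on its +x side, towards the robot. Origin: centre of its underside, on the worktop; z up. Not to be touched.
- mark (a point): Centre of the red witness mark, 10 mm across, on the end of the hex plug: 36.5 mm to +x from the valve's middle, 45 mm above the worktop, facing own +x. In focus for a mirror whose glass centre is 60 to 100 mm from it; too slanted to read unless the glass centre is at least 30 mm further to +x than the mark.
- lens (a point): Centre of the front of the camera's lens, 130 mm above the worktop, looking level along own +x, roughly at the valve. Its picture takes in the valve and everything close behind it. It sees the mark when the line from the lens, reflected by the glass, meets the mark.
- sight (a point): Point fixed in the valve, close (5 mm or so) to the straight line from mark to lens, a quarter of the way from the mark; axes as the valve's. By the law of reflection a mirror 60 to 100 mm from the mark shows it to the camera at the foot of the perpendicular dropped from this point onto the glass (within about 8 mm).
- camera: Grey inspection camera (head 56 x 44 x 44 mm, black lens) on a short post with a round foot 80 mm across, 152 mm high in all, fixed to the worktop on the far side of the valve. Origin: on the worktop, 43 mm behind the lens front. Not to be touched.
- hook_stand: Tool stand: white foot 108 x 96 x 12 mm, steel post, two-pronged hook that opens to own -x, towards the robot. Fixed. The front of a tall analyser stands about 0.1 m behind it and reaches on to the right, its nearest corner at about x = 0.60, y = -0.10: carry the mirror past on the robot's side. Origin: on the worktop, 28 mm to +x from below the hook's seat.
- mirror: The inspection mirror with its head; origin at the middle of the collar's underside, 41 mm below the handle's centre; axes as for the handle.
- bottle_amber: Bystander: amber screw-cap bottle with a blue cap, 56 mm across, 105 mm high, loose. Origin: centre of its underside.
- ferrule_tin: Bystander: round white tin, 54 mm across, 26 mm high, loose. Origin: centre of its underside.

How it is judged (in metres and radians):
On the way:
1. the mirror is held by the fingers, lifted clear off the hook (contact force between mirror and hook_stand below 0.05 N and contact force between the fingers and mirror above 1 N and distance between grip and hook above 0.1 m and height (world z) of glass above 0.05 m), for 0.2 s.
At the end, for the whole second after the job is handed in: Mirror held still by the fingers, off the hook, clear of the valve; glass centre 60 to 100 mm from the mark, 30 mm or more before it, 5 mm or more above the valve's top; camera sees the mark within about 14 mm (across) and 16 mm (up, down) of the glass centre; bystanders in place (all of step 1 and distance between glass and mark between 0.06 and 0.1 m and x of glass in the frame of mark above 0.03 m and z of glass in the frame of valve above 0.09 m and x of lens in the frame of glass above 0.15 m and x of mark in the frame of glass above 0.03 m and y of sight in the frame of glass between -0.014 and 0.014 m and z of sight in the frame of glass between -0.016 and 0.016 m and linear speed of mirror below 0.02 m/s and angular speed of mirror below 0.1 rad/s and contact force between mirror and valve below 0.05 N and distance of each of bottle_amber, ferrule_tin from where it was at the start of the episode below 0.02 m); the arm keeps its last pose, push and grip.
It fails at once if the valve is knocked (over 2 N) (contact force between valve and anything else above 2 N).
It fails at once if the camera is knocked (over 2 N) (contact force between camera and anything else above 2 N).
It fails at once if the mirror is dropped or lowered to the worktop (glass centre below 45 mm) (height (world z) of glass below 0.045 m).
It fails at once if the amber bottle or the white tin is knocked away (over 30 mm) (distance of any of bottle_amber, ferrule_tin from where it was at the start of the episode above 0.03 m).
It also fails if it takes over 35 s, if anything falls off the work surface, if the arm or the gripper's body presses on something with over 40 N, if the wrist force passes 120 N, or if a joint passes its speed limit or range.

### The arm

A 6-joint arm with a two-finger parallel gripper is mounted at the origin on a cart in front of the work surface, level with it; the furniture and walls round the work are solid. World frame = base frame: x ahead of the robot, y to its left, z up, the work surface at z = 0. Lengths are in mm, angles in rad, forces in N, time in s.
With the tool pointing down it reaches from about 350 to 975 mm from the base axis. Payload 4.9 kg.
Tool frame: the origin (TCP) lies at the very end of the fingers, on their centre line; the grasp point (between the pads) lies 19 mm behind it; z points along the fingers, y is the direction in which the jaws open and shut (so a half turn about z gives the same grasp; the last joint's range is limited). The gripper opens to 85 mm and grips with 20 to 120 N. Pads are 22 mm wide; open, the fingers measure 114 mm over their backs; the gripper's body (76 mm by 85 mm) begins 54 mm behind the grasp point. The pads swing forward as they close: fully open they stand 13 mm farther back than shut.
Start: joints at [1.019, 0.053, 1.613, -0, 1.476, -0.119], TCP at [262.122, 567.357, 231.304] pointing down, gripper open.
Joint ranges: [-3.01, 3.01], [-1.01, 2.22], [0.06, 2.58], [-1.02, 4.17], [0.09, 2.62], [-3.14, 3.14]. Speed limits (rad/s): [2.57, 2.57, 3.14, 3.14, 3.14, 3.14].

### API

Orientations are given as a rotation vector (axis times angle).
In Python, from plant import * gives the robot as it stands. The module is installed in compiled form; this text tells all that it offers. Calls block until the motion is done:
- goto(position, orientation): joint-space move of the TCP to a pose.
- move_straight(position, vel=150, attitude=None): straight line of the TCP; attitude=None keeps the orientation; vel is the mean speed in mm/s.
- movej(angles): joint-space move.
- open_jaws() and gripper_close(): open the fingers fully, or close them until they stop; the grip force is fixed at half the most.
- wait(seconds).
- solve_ik(position, orientation): joint angles nearest the present ones, or None.
- sense(): the state.
- grab_frame(name): name is "side" or "top" or "wrist"; returns (picture, depth): 384x512x3 uint8, red, green, blue; 384x512 float32, mm along the optical axis (not along the pixel's ray), 0 where there is no reading.
- camera_model(name): a dict with "mtx" (3x3 intrinsics, pixels), "D" ([k1, k2, p1, p2, k3] as OpenCV has them; the pictures are not rectified), "extrinsics" (4x4, takes a point from camera to world coordinates). Camera axes: x right, y down, z forward; pixel columns grow to the right and rows downward; lengths in mm; the calibration is good to about 2 mm. A picture is of the moment at which its call begins: read the wrist's pose just before it. camera_model takes no time and is no camera call; for the wrist camera it gives the pose at the moment of the call.
A pose or a line that the arm cannot do raises MotionError and nothing moves.
- finish_job(): hands the job in, once; it reports no verdict.
Trained networks look in the newest picture that a camera, given by its name, has taken for a name from the list of things; names that differ only in an ending like _2 or _b are one class to them, and where a whole thing is asked for, a point or a joint stands for the part that bears it (a point fixed in the world has none). Each returns a list of dicts, best first, with "score" (0 to 1); they miss things now and then, are a little off and sometimes report something else, mostly with a low value. They report only what shows in the picture. A call takes as long as a camera call.
- recognise(query, camera): "bbox" ([left, top, width, height] in pixels, round what is visible of it).
- regions_of(query, camera): "pixels" (384x512 bool, what is visible of it) and "bbox" ([left, top, width, height] in pixels, round what is visible of it).
- pinpoint(query, camera): "point" ([column, row] in pixels: a listed point, or the origin of a listed thing).
The state is a dict: "time_s": time; "joints": joint angles; "dq": joint speeds; "effort": joint torques, N m; "tcp_pos": TCP position; "ee_rot": TCP orientation; "wrist_force": force on the tool from outside, world axes, zero at the start; "torque": the same for the moment, N m; "gripper_width": finger opening in mm.
Only numpy, scipy, OpenCV 4.12 (cv2) and the standard library are available. Lean on these libraries where they do the work, as an engineer would, in place of code of your own. Each camera call takes 0.05 s, during which the arm holds its last target. There are 200 camera calls.

## Working session

There is one attempt and no reset: what is moved stays moved. The work goes in short steps, each a Python script; the robot and the scene stay as the last script left them, time stands still between calls to the robot, and variables do not carry over. Pictures are saved under pics/ and viewed, about 8 in all and at most 12, crops included, and the job is handed in when it is done.

```bash
mkdir -p pics; cat > h.py <<'E'
from plant import *
import numpy as np, cv2
from scipy.spatial.transform import Rotation as R
def save(name,im): cv2.imwrite('pics/'+name,cv2.cvtColor(im,cv2.COLOR_RGB2BGR))
def world(cam,px,depth=None,z=None,M=None):
    M=M or camera_model(cam); px=np.array(px,float).reshape(-1,1,2)
    n=cv2.undistortPoints(px,np.array(M['mtx'],float),np.array(M['D'],float)).reshape(-1,2)
    ray=np.c_[n,np.ones(len(n))]; T=np.array(M['extrinsics'])
    if z is not None:
        d=ray@T[:3,:3].T; o=T[:3,3]; return o+d*((z-o[2])/d[:,2])[:,None]
    return (ray*np.array(depth).reshape(-1,1))@T[:3,:3].T+T[:3,3]
def ray(cam,p):
    M=camera_model(cam);T=np.array(M['extrinsics']);n=cv2.undistortPoints(np.array(p,float).reshape(-1,1,2),np.array(M['mtx'],float),np.array(M['D'],float)).reshape(2)
    d=T[:3,:3]@np.r_[n,1];return T[:3,3],d/np.linalg.norm(d)
def tri(rays):
    A=np.zeros((3,3));b=np.zeros(3)
    for o,d in rays:
        P=np.eye(3)-np.outer(d,d);A+=P;b+=P@o
    x=np.linalg.solve(A,b);return x,[round(float(np.linalg.norm((np.eye(3)-np.outer(d,d))@(x-o))),1) for o,d in rays]
E
python3 - <<'E'
from h import *
np.set_printoptions(precision=1,suppress=True)
pics={}
for c in ['side','top','wrist']:
    pics[c]=grab_frame(c); save(c+'0.png',pics[c][0]); T=np.array(camera_model(c)['extrinsics']); print(c,T[:3,3],T[:3,2])
    np.save(c+'0.npy',pics[c][1])
save('both.png',np.vstack([pics['side'][0],pics['top'][0]])[:, :])
for q in ['grip','glass','hook','valve','mark','lens','sight','camera','hook_stand','mirror','bottle_amber','ferrule_tin']:
    rs=[]
    for c in ['side','top']:
        r=pinpoint(q,c)
        if r:
            p=r[0]['point'];u,v=int(round(p[0])),int(round(p[1]))
            d=pics[c][1][min(max(v,0),383),min(max(u,0),511)]
            print(q,c,round(r[0]['score'],2),np.array(p),world(c,p,depth=[d])[0] if d else None, world(c,p,z=0)[0])
            rs.append(ray(c,p))
    if len(rs)==2: print('   tri',*tri(rs))
print(sense()['time_s'])
E
```

```text
side [ 347.3 1265.7 1122.7] [ 0.1 -0.8 -0.6]
top [ 259.9   97.4 1667.7] [ 0.2 -0.1 -1. ]
wrist [187.  602.1 373.8] [ 0.3 -0.1 -0.9]
grip side 0.61 [243.7 230.4] [546.1 304.  263.4] [607.    9.2   0. ]
grip top 0.62 [325.  181.8] [ 497.1 -294.3   52.9] [ 504.8 -307.1    0. ]
   tri [ 623.5 -389.9 -359.1] [65.5, 65.5]
glass side 0.68 [243.3 268.9] [544.2 317.8 118.7] [567.5 205.7   0. ]
glass top 0.57 [172.9 226.7] [537.1 290.7 118.5] [558.3 305.5   0. ]
   tri [545.5 294.   93. ] [3.7, 3.7]
hook side 0.7 [242.8 239.9] [550.  297.8 219.9] [599.4  62.    0. ]
hook top 0.77 [164.5 217.2] [551.  288.1 260.4] [604.8 323.4   0. ]
   tri [555.3 293.8 217. ] [4.5, 4.5]
valve side 0.6 [275.6 187.6] [ 526.5 -268.7   16.9] [ 529.2 -292.1    0. ]
valve top 0.72 [321.1 182.5] [ 498.9 -277.6   60.6] [ 507.9 -291.8    0. ]
   tri [ 518.8 -292.4   -1.6] [10.6, 10.6]
mark side 0.78 [280.6 184.2] [ 508.4 -291.1   21.7] [ 511.6 -321.8    0. ]
mark top 0.8 [321.  180.2] [ 506.9 -280.4   62.7] [ 516.5 -295.1    0. ]
   tri [ 510.6 -289.6   23.1] [2.3, 2.3]
lens side 0.52 [261.1 144.3] [ 618.4 -419.6  131.
[... 469 characters left out ...]
 -447.4    0. ]
   tri [ 631.1 -442.2   16.3] [4.3, 4.3]
hook_stand side 0.87 [234.3 288.5] [575.8 308.6  12.7] [578.5 297.6   0. ]
hook_stand top 0.75 [175.4 220. ] [576.7 286.6  12.6] [579.1 288.    0. ]
   tri [580.7 289.1  -9.8] [0.3, 0.3]
mirror side 0.56 [241.4 239.7] [554.1 298.7 220.8] [604.7  62.    0. ]
mirror top 0.77 [164.7 222.1] [543.9 298.6 218.2] [586.6 328.9   0. ]
   tri [548.9 298.6 219.8] [5.3, 5.3]
bottle_amber top 0.74 [279.8 156.9] [ 644.  -167.4   82.6] [ 664.  -181.2    0. ]
ferrule_tin side 0.55 [198.4 292.8] [680.9 358.9  24.8] [688.4 338.4   0. ]
ferrule_tin top 0.54 [165.  216.1] [605.9 318.8  10.6] [608.1 320.2   0. ]
   tri [652.3 327.5 -17.2] [39.9, 39.9]
1.35
```

View pics/both.png

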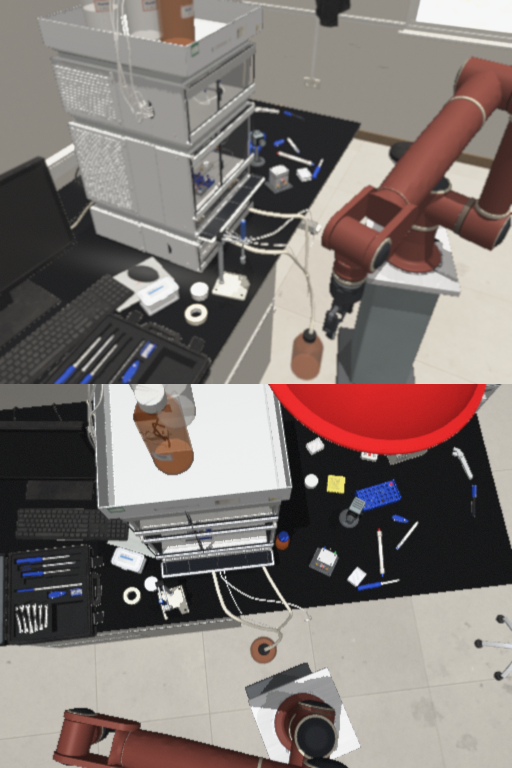

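```bash
python3 - <<'E'
from h import *
def crop(f,x,y,w,h,W,H): return cv2.resize(cv2.imread('pics/'+f)[y:y+h,x:x+w],(W,H),interpolation=cv2.INTER_CUBIC)
a=np.hstack([crop('top0.png',270,110,100,75,400,300),crop('side0.png',235,120,100,75,400,300)])
b=np.hstack([crop('wrist0.png',0,0,512,384,400,300),crop('side0.png',190,210,80,100,240,300),crop('top0.png',145,190,50,75,160,300)])
cv2.imwrite('pics/m1.png',np.vstack([a,b]))
E
```

```text
(no output)
```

View pics/m1.png

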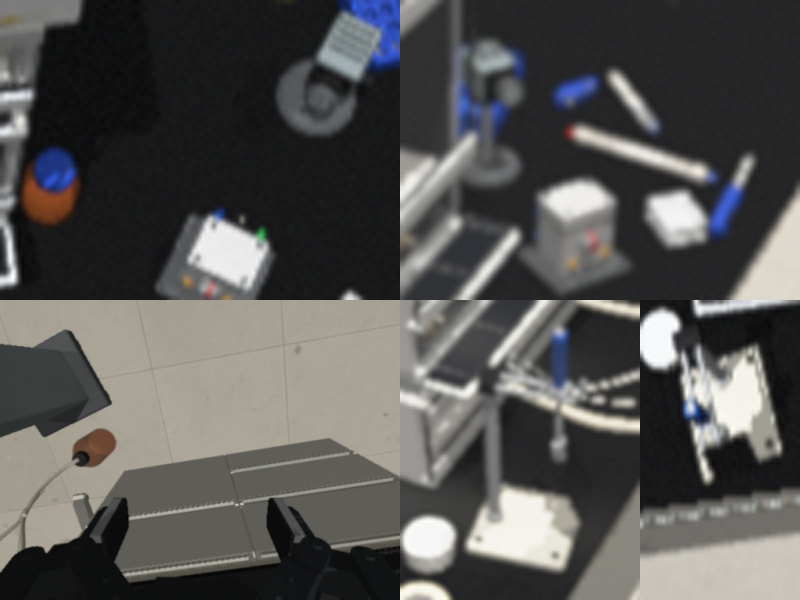

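```bash
cat >> h.py <<'E'
def Tmat(p,r):
    T=np.eye(4);T[:3,:3]=R.from_rotvec(r).as_matrix();T[:3,3]=p;return T
def look(cam,target,rolls=np.arange(0,360,15)):
    """tcp poses putting wrist camera at cam looking at target; best by joint distance"""
    s=sense();X=np.linalg.inv(Tmat(s['tcp_pos'],s['ee_rot']))@np.array(camera_model('wrist')['extrinsics'])
    z=np.array(target,float)-cam;z/=np.linalg.norm(z);x=np.cross(z,[0,0,1]);x/=np.linalg.norm(x)
    best=None
    for a in rolls:
        C=np.eye(4);C[:3,:3]=np.c_[x,np.cross(z,x),z]@R.from_euler('z',a,degrees=True).as_matrix();C[:3,3]=cam
        T=C@np.linalg.inv(X);q=solve_ik(T[:3,3],R.from_matrix(T[:3,:3]).as_rotvec())
        if q is None: continue
        d=np.abs(np.array(q)-s['joints']).max()
        if best is None or d<best[0]: best=(d,a,q,T[:3,3])
    return best
E
python3 - <<'E'
from h import *
np.set_printoptions(precision=2,suppress=True)
s=sense();print(s['time_s'],R.from_rotvec(s['ee_rot']).as_matrix());print(camera_model('wrist')['mtx'])
for cam in [(260,350,330),(280,400,360),(250,420,400),(300,330,420),(330,400,450),(330,450,380)]:
    print(cam,look(np.array(cam,float),(550,294,170)))
for cam in [(350,-150,330),(350,-150,400),(400,-200,400),(330,-250,400),(420,-150,450)]:
    print(cam,look(np.array(cam,float),(515,-290,60)))
E
```

```text
1.35 [[-0.91  0.42 -0.  ]
 [ 0.42  0.91 -0.  ]
 [ 0.   -0.   -1.  ]]
[[311.77   0.   252.63]
 [  0.   311.77 191.48]
 [  0.     0.     1.  ]]
(260, 350, 330) (np.float64(0.6316551840530987), np.int64(195), array([ 0.78, -0.54,  2.15, -0.63,  1.07, -0.2 ]), array([412.96, 311.81, 279.35]))
(280, 400, 360) (np.float64(0.6174670897225271), np.int64(195), array([ 0.82, -0.38,  1.99, -0.62,  1.23, -0.03]), array([419. , 336.3, 296.4]))
(250, 420, 400) (np.float64(0.5925018538226342), np.int64(195), array([ 0.89, -0.39,  1.93, -0.59,  1.35, -0.  ]), array([385.3 , 353.96, 331.04]))
(300, 330, 420) (np.float64(0.5303898510590896), np.int64(195), array([ 0.6 , -0.48,  1.96, -0.26,  1.26, -0.57]), array([434.34, 302.07, 327.29]))
(330, 400, 450) (np.float64(0.35109096867131745), np.int64(180), array([ 0.69, -0.23,  1.72, -0.35,  1.49, -0.43]), array([447.57, 342.99, 348.27]))
(330, 450, 380) (np.float64(0.5761409240608563), np.int64(180), array([ 0.81, -0.12,  1.74, -0.58,  1.46, -0.09]), array([450.27, 364.31, 305.07]))
(350, -150, 330) (np.float64(1.5504862735025962), np.int64(165), array([-0.53, -0.46,  2.1 , -0.16,  1.17, -1.6 ]), array([ 450.82, -225.23,  222.31]))
(350, -150, 400) (np.float64(1.5570956972217174), np.int64(165), array([-0.54, -0.45,  1.98, -0.13,  1.38, -1.63]), array([ 441.33, -217.18,  279.31]))
(400, -200, 400) (np.float64(1.5992842375989929), np.int64(165), array([-0.57, -0.22,  1.82, -0.09,  1.46, -1.72]), array([ 477.52, -250.68,  262.73]))
(330, -250, 400) (np.float64(1.8368439865499753), np.int64(195), array([-0.82, -0.33,  1.9 ,  0.18,  1.47, -1.94]), array([ 431.49, -280.64,  272.78]))
(420, -150, 450) (np.float64(1.473233755430542), np.int64(150), array([-0.45, -0.21,  1.74, -0.2 ,  1.59, -1.55]), array([ 483.35, -215.72,  311.84]))
```

```bash
cat > shoot.py <<'E'
from h import *
import pickle,sys
np.set_printoptions(precision=1,suppress=True)
def shoot(name,cam,tgt,qs,masks):
    b=look(np.array(cam,float),tgt); movej(b[2]); wait(0.15)
    M=camera_model('wrist'); im,d=grab_frame('wrist'); save(name+'.png',im)
    out=dict(M=M,im=im,d=d,pts={},masks={})
    for q in qs:
        r=pinpoint(q,'wrist')
        if r: out['pts'][q]=(r[0]['point'],r[0]['score'])
    for q in masks:
        r=regions_of(q,'wrist')
        if r: out['masks'][q]=(r[0]['pixels'],r[0]['score'])
    pickle.dump(out,open(name+'.pkl','wb'))
    for q,(p,sc) in out['pts'].items():
        dd=d[min(383,int(round(p[1]))),min(511,int(round(p[0])))]
        print(name,q,np.array(p),round(sc,2),world('wrist',p,depth=[dd],M=M)[0] if dd else None)
    print({q:(m[0].sum(),round(m[1],2)) for q,m in out['masks'].items()},sense()['time_s'])
E
python3 - <<'E'
from shoot import *
Q=['grip','hook','glass','mirror','hook_stand'];K=['mirror_head','mirror','hook_stand']
shoot('s1',(330,450,380),(550,294,170),Q,K)
shoot('s2',(270,340,330),(550,294,170),Q,K)
Q=['valve','mark','lens','sight','camera','bottle_amber'];K=['valve','camera','bottle_amber']
shoot('v1',(360,-130,380),(530,-310,60),Q,K)
shoot('v2',(400,-220,420),(530,-310,60),Q,K)
a=[cv2.resize(cv2.imread(f'pics/{n}.png'),(400,300)) for n in ['s1','s2','v1','v2']]
cv2.imwrite('pics/m2.png',np.vstack([np.hstack(a[:2]),np.hstack(a[2:])]))
E
```

```text
s1 grip [253.4 270.4] 0.6 [546.6 297.8 262.7]
s1 hook [256.9 230. ] 0.86 [547.1 301.7 221.7]
s1 glass [245.6 139.6] 0.92 [534.7 295.  100.1]
s1 mirror [253.9 232.8] 0.88 [547.1 298.1 223.7]
s1 hook_stand [262.5 114.5] 0.87 [572.8 295.8  13.7]
{'mirror_head': (np.int64(4115), 0.7), 'mirror': (np.int64(4013), 0.73), 'hook_stand': (np.int64(4420), 0.91)} 3.0167
s2 grip [250.8 273.1] 0.88 [545.3 293.7 258.7]
s2 hook [255.  229.3] 0.69 [544.1 297.9 217.5]
s2 glass [249.5 123.2] 0.8 [532.1 294.3  95.4]
s2 mirror [250.5 230.1] 0.58 [544.5 293.5 217.8]
s2 hook_stand [255.8  95.3] 0.9 [522.2 303.2  64. ]
{'mirror_head': (np.int64(2690), 0.81), 'mirror': (np.int64(4729), 0.67), 'hook_stand': (np.int64(3501), 0.78)} 4.0917
v1 valve [263.9 165.4] 0.75 [ 499.2 -281.8   56.9]
v1 mark [268.9 157.6] 0.8 [ 506.8 -289.6   16.6]
v1 lens [184.4 281.4] 0.86 [ 617.9 -430.4  128.2]
v1 sight [248.6 194. ] 0.9 [ 519.5 -301.3   85.4]
v1 camera [208.2 240.4] 0.62 [ 636.9 -457.4   13.4]
v1 bottle_amber [371.6 227.1] 0.74 [ 626.1 -179.7   35. ]
{'valve': (np.int64(4717), 0.75), 'camera': (np.int64(2600), 0.59), 'bottle_amber': (np.int64(2068), 0.59)} 6.6167
v2 valve [255.5 169.4] 0.65 [ 502.2 -294.2   62.7]
v2 mark [266.9 159.8] 0.6 [ 499.8 -279.8   45.9]
v2 lens [179.2 302.2] 0.72 [ 615.6 -432.2  127.8]
v2 sight [247.4 193.2] 0.95 [ 520.  -308.8   85.8]
v2 bottle_amber [366.2 224.4] 0.62 [ 625.8 -186.1   45.3]
{'valve': (np.int64(4576), 0.77), 'camera': (np.int64(3356), 0.65), 'bottle_amber': (np.int64(2462), 0.69)} 7.6583
```

View pics/m2.png

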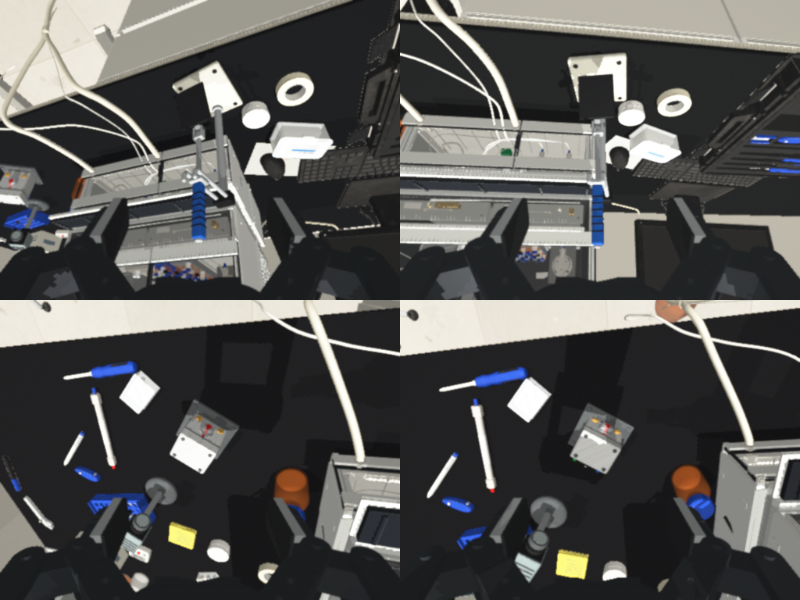

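```bash
cat > an.py <<'E'
from h import *
import pickle
np.set_printoptions(precision=3,suppress=True)
def pts(D,m):
    v,u=np.nonzero(m&(D['d']>0)); return world('wrist',np.c_[u,v],depth=D['d'][v,u],M=D['M'])
def rect(P):
    c,s,a=cv2.minAreaRect(P[:,:2].astype(np.float32)); return np.array(c),np.array(s),a
def allp(D): return pts(D,np.ones((384,512),bool))
L={n:pickle.load(open(n+'.pkl','rb')) for n in ['s1','s2','v1','v2']}
for n in ['v1','v2']:
    D=L[n];P=pts(D,D['masks']['valve'][0]);t=P[(abs(P[:,2]-85)<5)]
    print(n,'top',len(t),np.median(t[:,2]),rect(t),'foot',rect(P[P[:,2]<20]) ,'bb',rect(P))
    hsv=cv2.cvtColor(D['im'],cv2.COLOR_RGB2HSV);red=((hsv[...,0]<6)|(hsv[...,0]>174))&(hsv[...,1]>150)&(hsv[...,2]>70)
    red&=cv2.dilate(D['masks']['valve'][0].astype(np.uint8),np.ones((5,5)))>0
    v,u=np.nonzero(red); print('  red',len(u),u.mean(),v.mean(),pts(D,red).mean(0),'z=45:',world('wrist',[u.mean(),v.mean()],z=45,M=D['M']))
    D['pts']['mark']=([u.mean(),v.mean()],1)
def R2(n,q):
    M=L[n]['M'];T=np.array(M['extrinsics']);p=L[n]['pts'][q][0]
    w=world('wrist',p,depth=[1.],M=M)[0]-T[:3,3];return T[:3,3],w/np.linalg.norm(w)
for q in ['mark','lens','sight','valve']: print(q,*tri([R2(n,q) for n in ['v1','v2']]))
for q in ['grip','hook','glass','mirror']: print(q,*tri([R2(n,q) for n in ['s1','s2']]))
for n in ['s1','s2']:
    D=L[n]
    hsv=cv2.cvtColor(D['im'],cv2.COLOR_RGB2HSV)
    A=allp(D);box=(abs(A[:,0]-545)<70)&(abs(A[:,1]-295)<60);A=A[box]
    h=A[(A[:,2]>225)&(A[:,2]<290)&(np.hypot(A[:,0]-546,A[:,1]-296)<14)]
    print(n,'handle',len(h),h.mean(0),'zmax',h[:,2].max(), [ (z,h[abs(h[:,2]-z)<6].mean(0)) for z in (235,255,275)])
    m=cv2.erode(D['masks']['mirror_head'][0].astype(np.uint8),np.ones((3,3)))>0
    H=pts(D,m)
    H=H[(H[:,2]>45)&(H[:,2]<125)&(abs(H[:,1]-295)<40)&(abs(H[:,0]-535)<45)]
    best=None;rng=np.random.default_rng(0)
    for _ in range(500):
        a,b,c=H[rng.choice(len(H),3,False)];nn=np.cross(b-a,c-a)
        if np.linalg.norm(nn)<200: continue
        nn/=np.linalg.norm(nn);k=abs((H-a)@nn)<1.5
        if best is None or k.sum()>best.sum(): best=k
    I=H[best];c=I.mean(0);U=np.linalg.svd(I-c,full_matrices=False);nn=U[2][2];nn*=np.sign(nn[0])
    print('  head',len(H),len(I),'c',c,'ext',np.ptp(I,axis=0),'n',nn,'b',np.arcsin(-nn[2]),'yaw',np.arctan2(nn[1],nn[0]))
    F=allp(D);F=F[(abs(F[:,2]-12)<5)&(np.hypot(F[:,0]-580,F[:,1]-290)<85)]; print('  foot',len(F),rect(F))
E
python3 an.py
```

```text
v1 top 1713 85.66372627772904 (array([ 522.955, -307.567]), array([63.75 , 50.129]), 41.690086364746094) foot (array([ 525.664, -311.112]), array([92.838, 95.337]), 42.241519927978516) bb (array([ 525.664, -311.112]), array([92.838, 95.337]), 42.241519927978516)
  red 30 265.6 163.66666666666666 [ 500.142 -281.845   50.327] z=45: [[ 502.431 -284.341   45.   ]]
v2 top 2116 85.72472305573058 (array([ 523.075, -307.595]), array([63.959, 50.104]), 41.578582763671875) foot (array([ 533.623, -318.142]), array([ 96.014, 116.539]), 43.121604919433594) bb (array([ 533.623, -318.142]), array([ 96.014, 116.539]), 43.121604919433594)
  red 19 264.94736842105266 162.10526315789474 [ 500.279 -282.15    51.321] z=45: [[ 502.049 -283.268   45.   ]]
mark [ 501.029 -282.704   48.475] [0.1, 0.1]
lens [ 618.001 -432.64   126.621] [1.5, 1.5]
sight [ 528.793 -313.591   65.412] [1.6, 1.6]
valve [ 518.81  -305.109    8.574] [1.2, 1.2]
grip [556.188 291.41  256.678] [0.9, 0.9]
hook [556.992 295.321 213.288] [1.3, 1.3]
glass [538.703 292.227  91.724] [2.1, 2.1]
mirror [559.046 290.249 213.389] [1.7, 1.7]
s1 handle 1160 [548.789 296.753 259.819] zmax 289.96053105376114 [(235, array([548.723, 296.713, 235.282])), (255, array([548.927, 296.913, 255.128])), (275, array([548.699, 296.703, 275.049]))]
  head 1781 1712 c [533.667 297.106  95.633] ext [27.426 51.351 60.063] n [ 0.928 -0.063 -0.368] b 0.3767366477865089 yaw -0.06818875041627863
  foot 2510 (array([589.438, 292.549]), array([ 94.885, 108.662]), 86.3536376953125)
s2 handle 1093 [547.154 294.763 259.736] zmax 289.9924749412043 [(235, array([547.047, 294.952, 235.112])), (255, array([546.982, 294.414, 254.99 ])), (275, array([547.312, 294.875, 275.16 ]))]
  head 2399 2285 c [533.377 295.715  94.977] ext [27.205 50.146 60.268] n [ 0.929 -0.06  -0.365] b 0.3741540542580273 yaw -0.06488759590548823
  foot 2388 (array([588.298, 291.483]), array([ 96.211, 108.258]), 85.68775177001953)
```

```bash
cat > plan.py <<'E'
from h import *
np.set_printoptions(precision=3,suppress=True)
yaw,b=-0.066,0.375; grip0=np.array([552.8,295.,256.])
VX=np.radians(131.65); vx=np.array([np.cos(VX),np.sin(VX),0]); vc=np.array([523.,-307.6,0])
mark=vc+36.5*vx+[0,0,45]; lens=np.array([617.,-432.5,130]); sight=np.array([528.7,-316.,66.])
Ry=lambda a:R.from_euler('y',a).as_matrix()
def target(dx=62,z=99,b=b):
    g=mark+dx*vx;g[2]=z
    n=sight-g;n/=np.linalg.norm(n);y=np.cross([0,0,1],n);y/=np.linalg.norm(y)
    Rg=np.c_[n,y,np.cross(n,y)];Rh=Rg@Ry(b).T
    return g,Rg,Rh,g-Rh@(np.array([0,0,-126.])+Ry(b)@[1,0,-42])
E
python3 - <<'E'
from plan import *
d=np.load('top0.npy');v,u=np.nonzero(d>0);P=world('top',np.c_[u,v],depth=d[v,u])
for x in range(300,620,40):
    print(x,[int(np.r_[P[(abs(P[:,0]-x)<20)&(abs(P[:,1]-y)<20)][:,2],-99].max()) for y in range(280,-330,-40)])
g,Rg,Rh,gr=target();print('mark',mark,'g',g,'grip',gr,'tilt',np.degrees(np.arccos(Rh[2,2])),'dist',np.linalg.norm(g-mark))
print('lens in glass',(lens-g)@Rg,'mark',(mark-g)@Rg,'reflect check')
T=np.array([[-1,0,0],[0,1,0],[0,0,-1.]])
for p,Rr in [((400,150,360),R.from_euler('z',-.066).as_matrix()),((552.8,295,340),R.from_euler('z',-.066).as_matrix()),(gr+Rh@[0,0,-19],Rh)]:
    print(p,solve_ik(p,R.from_matrix(Rr@T).as_rotvec()))
print(sense()['joints'],sense()['tcp_pos'])
E
```

```text
300 [-99, -99, -99, -99, -99, -99, -99, -99, -99, -99, -99, -99, -99, -99, -99, -99]
340 [-99, -99, -99, -99, -99, -99, -99, -99, -99, -99, -99, -60, -74, 7, 8, 6]
380 [-99, -99, -99, -99, -99, -99, -74, -99, -99, -54, 23, 13, 15, 11, 11, 12]
420 [-99, -99, -99, -99, -99, 6, 2, 7, 10, 17, 24, 10, 11, 8, 12, 11]
460 [-99, -99, 0, 8, 18, 13, 12, 10, 16, 23, 24, 11, 8, 11, 12, 17]
500 [73, 8, 14, 10, 25, 16, 12, 13, 8, 29, 11, 9, 10, 12, 942, 942]
540 [298, 29, 12, 11, 28, 11, 15, 12, 11, 176, 172, 12, 953, 979, 1005, 1007]
580 [220, 18, 9, 12, 34, 178, 188, 195, 782, 785, 785, 960, 1001, 1034, 1035, 1037]
mark [ 498.743 -280.327   45.   ] g [ 457.539 -233.999   99.   ] grip [ 458.323 -234.903  265.073] tilt 4.579606957969196 dist 82.21921916437785
lens in glass [234.423  -9.667 103.652] mark [ 75.02    0.756 -33.637] reflect check
(400, 150, 360) [ 0.184 -0.478  1.856 -0.     1.764 -1.321]
(552.8, 295, 340) [ 0.372  0.015  1.473 -0.     1.654 -1.133]
[ 459.318 -236.049  246.134] [-0.608 -0.272  1.889 -0.02   1.447 -1.321]
[-0.597 -0.209  1.777 -0.086  1.481 -1.803] [ 481.178 -266.049  283.856]
```

```bash
cat >> plan.py <<'E'
T0=np.array([[-1,0,0],[0,1,0],[0,0,-1.]])
rv=lambda M:R.from_matrix(M).as_rotvec()
E
python3 - <<'E'
from plan import *
Rh0=R.from_euler('z',yaw).as_matrix();o=rv(Rh0@T0)
goto((400,150,360),o); goto(grip0+[0,0,70],o)
move_straight(grip0+[0,0,-18],150); gripper_close(); s=sense()
print(s['gripper_width'],s['tcp_pos'],s['wrist_force'],s['time_s'])
ax=Rh0[:,0]
p=np.array(s['tcp_pos']);move_straight(p+[0,0,33],100); print(sense()['wrist_force'],sense()['gripper_width'])
move_straight(p+[0,0,33]-110*ax,150); s=sense(); print(s['wrist_force'],s['gripper_width'],s['time_s'])
im,d=grab_frame('wrist');save('h1.png',im);np.save('h1.npy',d)
m=regions_of('mirror_head','wrist');np.save('h1m.npy',m[0]['pixels'] if m else np.zeros((384,512),bool));print(len(m))
im2,_=grab_frame('side');c=cv2.resize(im2[200:320,180:340],(512,384),interpolation=cv2.INTER_CUBIC)
save('m3.png',cv2.resize(np.hstack([im,c]),(800,300)))
E
```

```text
12.578756745432555 [552.894 294.971 238.279] [-1.296 -0.602  1.497] 11.4833
[ 0.624  0.523 -1.509] 12.383719382546227
[ 0.208 -0.656 -1.599] 12.34566977412372 12.85
1
```

View pics/m3.png

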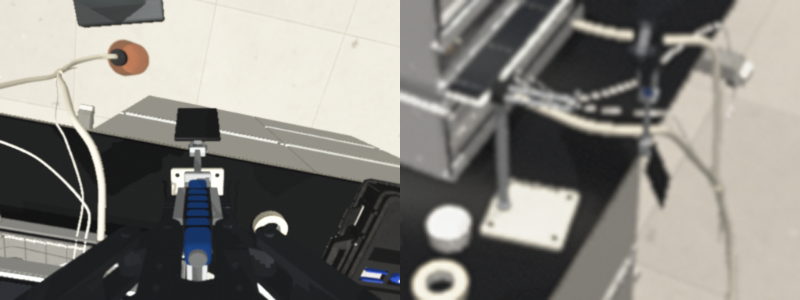

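```bash
cat > hand.py <<'E'
from plan import *
def measure(d,mask,M,s):
    Tt=Tmat(s['tcp_pos'],s['ee_rot']);Th=Tt.copy();Th[:3,:3]=Tt[:3,:3]@T0.T  # nominal handle axes at tcp
    m=cv2.erode(mask.astype(np.uint8),np.ones((3,3)))>0
    v,u=np.nonzero(m&(d>0));P=world('wrist',np.c_[u,v],depth=d[v,u],M=M)
    H=(P-Th[:3,3])@Th[:3,:3]   # in handle axes, from tcp
    H=H[(H[:,2]<-115)&(H[:,2]>-190)&(abs(H[:,1])<35)&(abs(H[:,0])<50)]
    best=None;rng=np.random.default_rng(0)
    for _ in range(500):
        a,b_,c=H[rng.choice(len(H),3,False)];n=np.cross(b_-a,c-a)
        if np.linalg.norm(n)<200: continue
        n/=np.linalg.norm(n);k=abs((H-a)@n)<1.5
        if best is None or k.sum()>best.sum(): best=k
    I=H[best];n=np.linalg.svd(I-I.mean(0),full_matrices=False)[2][2];n*=np.sign(n[0])
    c=I.mean(0)   # centroid of back; rect middle from extents along own axes
    y=np.cross([0,0,1],n);y/=np.linalg.norm(y);Rg=np.c_[n,y,np.cross(n,y)];L=I@Rg
    mid=Rg@np.array([L[:,0].mean()+4.5,(np.percentile(L[:,1],1)+np.percentile(L[:,1],99))/2,(np.percentile(L[:,2],1)+np.percentile(L[:,2],99))/2])
    print('n',len(I),'ext',np.percentile(L,99,axis=0)-np.percentile(L,1,axis=0),'glass in hand',mid,'normal',n,'b',np.arcsin(-n[2]),'yaw',np.arctan2(n[1],n[0]))
    return mid,Rg
nom=lambda:np.array([0,0,18.-126])+Ry(b)@[1,0,-42.]
E
python3 - <<'E'
from hand import *
print('nominal',nom()) 
measure(np.load('h1.npy'),np.load('h1m.npy'),camera_model('wrist'),sense())
E
```

```text
nominal [ -14.453    0.    -147.448]
n 1947 ext [ 2.215 47.821 59.937] glass in hand [ -15.192   -0.221 -144.491] normal [ 0.929 -0.001 -0.369] b 0.3781036256557562 yaw -0.0008465204068119264
```

```bash
python3 - <<'E'
from hand import *
bb=0.377;g,Rg,Rh,gr=target(b=bb)
tcp=g-Rh@np.array([-14.9,-.1,-146.]); o=rv(Rh@T0); print(g,tcp)
s=sense();p=np.array(s['tcp_pos']);move_straight(p+[0,0,90],200)
goto((420,60,370),rv(R.from_euler('z',-.4).as_matrix()@T0))
pre=tcp+50*vx+[0,0,70]
goto(pre,o); move_straight(tcp,100); wait(0.3)
s=sense();print(s['tcp_pos'],s['gripper_width'],s['wrist_force'],s['time_s'])
M=camera_model('wrist');im,d=grab_frame('wrist');m=regions_of('mirror_head','wrist')
save('e1.png',im)
mid,RgH=measure(d,m[0]['pixels'],M,s)
Tt=Tmat(s['tcp_pos'],s['ee_rot']);Rw=Tt[:3,:3]@T0.T;G=Tt[:3,3]+Rw@mid;RG=Rw@RgH
print('glass',G,'dist',np.linalg.norm(G-mark),'x in mark',(G-mark)@vx,'sight in glass',(sight-G)@RG,'lens',(lens-G)@RG,'mark',(mark-G)@RG)
t,_=grab_frame('top');a,_=grab_frame('side')
save('m4.png',np.hstack([cv2.resize(im,(400,300)),cv2.resize(a[110:230,200:360],(400,300),interpolation=cv2.INTER_CUBIC)]))
E
```

```text
[ 457.539 -233.999   99.   ] [ 459.516 -236.125  245.73 ]
[ 459.606 -236.112  246.263] 11.968565357205641 [-0.25  -0.177 -1.098] 16.8917
n 2002 ext [ 2.151 48.257 60.825] glass in hand [ -15.548    0.299 -144.896] normal [ 0.929 -0.002 -0.369] b 0.3783132681115306 yaw -0.001951010306268447
glass [ 457.558 -233.243  100.578] dist 83.67746870578576 x in mark 62.55225312280927 sight in glass [114.471  -0.322  -1.297] lens [235.389  -9.693 102.416] mark [ 76.027   0.34  -34.952]
```

View pics/m4.png

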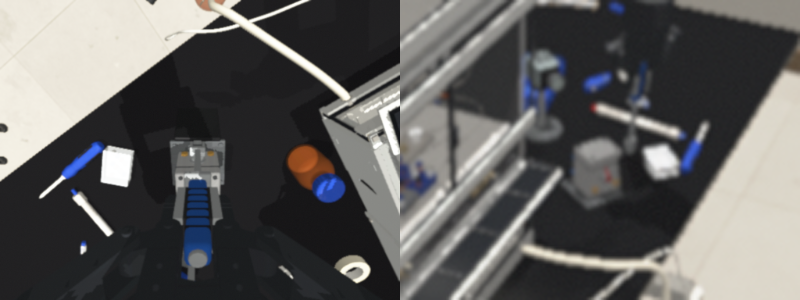

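```bash
python3 - <<'E'
from plan import *
wait(0.7);s=sense();print(s['gripper_width'],np.abs(s['dq']).max(),s['wrist_force'],s['time_s']);finish_job();print('done')
E
```

```text
12.097754251030294 0.002446449423447591 [ 0.627  0.902 -1.007] 17.7917
the job is handed in; nothing more can be done
done
```

I took the mirror off its hook, carried it round on the robot's side and handed the job in at 17.8 s, still holding it in front of the marked side of the valve. No verdict is reported, so the result rests on my own last checks, which all passed.

| Check | Measured | Needed |
|---|---|---|
| Glass centre to mark | 84 mm | 60–100 mm |
| Glass in front of mark | 63 mm | 30 mm or more |
| Glass height above worktop | about 100 mm | at least 90 mm |
| Sight point across the glass | −0.3 mm | ±14 mm |
| Sight point up/down on the glass | −1.3 mm | ±16 mm |

- **How measured:** these come from the wrist camera's depth picture of the back of the mirror head, taken in the final pose. The mirror's bend read 0.375 on the hook and 0.378 rad in the hand, so it did not shift.
- **Hold:** the arm was almost still (0.002 rad/s at most) and the wrist force was about 1.5 N. The gripper opening settled at about 12 mm on the 13 mm handle.
- **Disagreements:** two estimates of the sight point differed by about 5 mm, so I used a value in between. The glass height read 2–3 mm higher than the nominal geometry. Both are well within tolerance.
- **Not checked:** I did not see the reflection itself. I also did not measure the bottle and tin positions again, though nothing went near them.

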